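Refit the strainer of the dock wash-down pump and hold its lid half-turned for bleeding

TASK

Reassemble the suction strainer of the wash-down pump so that it can be bled: set the basket down in the pot with its cut-out side facing the suction pipe, then put the lid in through the two slots and twist it clockwise (seen from above) half-way, until its handle bar lines up with the two raised ribs on the collar, but before the sprung catch clicks. Finish while still holding the lid there by its handle, fully down, as it must not be let go during bleeding. Leave the mallet, the tub of fittings and the screwdriver alone.

Things in the scene. Friction and masses are not known exactly. Their poses are not given: they have to be found in the camera images.
- pot_mouth (a point): Centre of the mouth of the round aluminium strainer pot, level with the collar's top, 125 mm above the table. Its axes turn with the pump: -y to the suction pipe, +y to the motor, z up. Collar 132 mm across outside. Mouth 100 mm wide between two inward lips 6 mm thick. Under the lips a groove 14 mm high; its floor, 20 mm below the mouth, is the ledge (bore 86 mm) for the basket's rim.
- pot_slot (a point): Outer middle of one of the two lip slots that let the lid's lugs through, at collar-top height, 54 mm from the pot's axis on the pot's +x side; the other slot is opposite at -x. Each is about 29 mm wide. A stop in the groove blocks turning the lid anticlockwise; clockwise (from above) it turns about 70 degrees (1.22 rad) to the end stop.
- pot_rib (a point): One of the two raised half-way ribs on the collar's outside, 71 mm from the pot's axis, 13 mm below the collar's top, 35 degrees (0.61 rad) clockwise from the slot at the pot's +x; the other is opposite. Each is 8 mm wide, 24 mm high and stands out 12 mm.
- pump: Motor pump fixed on a plywood board 200 x 560 x 18 mm. Origin on the table under the pot's axis, axes as pot_mouth. Brass suction pipe on the -y side, to 130 mm from the pot's axis, 102 mm high. On the +y side pump casing and motor, to 355 mm, at most 146 mm high (board to 435 mm); black terminal box on the motor's -x side, 113 mm high. Cannot be moved.
- catch (a joint): Sprung catch, an upright steel pin on the collar 62 degrees clockwise from the pot's +x. 0 at rest, grows (m) as it is pushed outward. An ear of the lid touches it when the lid has turned about 56 degrees from the slots and clicks past it at about 68 degrees, pushing it out by 2 to 4 mm with up to about 8 N.
- basket_bar (a point): Middle of the steel basket's lift bar, on the basket's axis, 97 mm above its underside; grip here. Bar 10 mm wide, 69 mm long along y, 8 mm high, on two legs. z up. Basket (160 g, upright on the table at first): slotted cup 79 mm across, 92 mm rim whose underside is 57 mm above the basket's underside. Seated, the bar's centre is 20 mm above pot_mouth, with 3.5 mm to spare round the cup.
- basket_window (a point): Middle of the basket's cut-out side (wall and rim are cut away over about 70 degrees), 38 mm from its axis along the basket's +x, 35 mm above its underside. It is to face the suction pipe (the pot's -y), so that the lift bar then lies along the pot's x.
- lid_handle (a point): Grip point of the black lid's handle, on the lid's axis, 71 mm above its underside. Bar 88 mm long along x, 14 mm wide, 50 to 84 mm above the underside, on a hollow dome 94 mm across that clears the basket's bar. z up. Lid about 300 g, upright on the table at first, the same after a half turn. Fully down in the pot, this point is 55 mm above pot_mouth.
- lid_lug (a point): One of the lid's two lugs, 49 mm from the axis along the lid's +x, 5 mm above its underside; the other is opposite. 20 mm wide, 6 mm high, 109 mm across the pair, on a skirt 95 mm across, rounded below: 2.5 mm play all round, 5 degrees in the slots, 2 mm in height under the lips. Above, a flange 126 mm across, 16 mm above the lid's underside, with an ear over each lug, to 71 mm from the axis.
- mallet: Soft-faced mallet lying on the table, to be left alone: 253 mm long along its x, head 104 mm across at the +x end, 36 mm high. Origin under the handle, 45 mm from the head's middle.
- tub: Clear plastic tub of pipe fittings, to be left alone: 150 x 110 mm, 65 mm high, long side along its x. Origin under its centre.
- screwdriver: Screwdriver lying on the table, to be left alone: 200 mm long along its x, handle 25 mm thick at the -x end. Origin under its middle.
There are look-alikes about, which are no part of the job. Of the things that look like the part that bears lid_handle, the larger one is meant.

How it is judged:
By the outcome, as a careful person would: the job done as asked, in the order asked, and still so for the second after the job is handed in, while the arm keeps its last pose, push and grip.
It also fails if it takes over 61 s, if anything falls off the work surface, if the arm or the gripper's body presses on something with over 40 N, if the wrist force passes 120 N, or if a joint passes its speed limit or range.

ROBOT

A 7-joint arm with a two-finger parallel gripper is mounted at the origin on the work surface. World frame = base frame: x ahead of the robot, y to its left, z up, the work surface at z = 0. Lengths are in m, angles in rad, forces in N, time in s.
With the tool pointing down it reaches from about 0.35 to 0.9 m from the base axis. Payload 8.1 kg.
Tool frame: the origin (TCP) lies at the very end of the fingers, on their centre line; the grasp point (between the pads) lies behind it (env.grip_point_offset is the z of the grasp point in the tool frame, in m); z points along the fingers, y is the line along which they close (so a half turn about z gives the same grasp; the last joint's range is limited). The gripper opens to 85 mm and grips with 20 to 120 N. Pads are 22 mm wide; open, the fingers measure 114 mm over their backs; the gripper's body (76 mm by 85 mm) begins 54 mm behind the grasp point. The pads swing forward as they close: fully open they stand 13 mm farther back than shut.
Start: joints at [1.077, 0.434, 0.025, 1.573, -0.012, 1.134, -0.075], TCP at [0.238, -0.578, 0.196] pointing down, gripper open.
Joint ranges: [-2.62, 2.62], [-0.44, 2.09], [-1.27, 1.32], [0.08, 2.57], [-1.32, 4.46], [0.12, 2], [-2.74, 2.74]. Speed limits (rad/s): [2.22, 2.22, 3.01, 3.01, 3.14, 3.14, 3.14].

INTERFACE

Orientations are given as a unit quaternion [x, y, z, w].
In Python, from plant import env, vision, sign_off gives the robot as it stands.
- The arm moves only by the tool arm_command, never from a script. Its arguments are lists of equal length, an entry for each row: "dr": the turn, a rotation vector about the tool's x, y, z normalised to -1 to 1, where 1 is 4 degrees, a list of three; "offset": the shift along the tool's x, y, z normalised to -1 to 1, where 1 is 0.2 m, a list of three; "hand": the gripper command: -1 is shut, 1 is fully open, values between are in proportion. A call has 1 to 10 rows; each row shifts and turns the commanded pose from where the row before left it, along the tool's axes as they then stand; what a row does not reach is not made up. A row lasts 1/12 s, in which the tool goes at most 41.7 mm and 7.16 degrees, less where a joint would pass 70% of its speed; a pose out of reach is approached as far as the arm can. A call with a number of a shift or a turn outside -1 to 1 is refused whole. A call with a gripper value outside its range is refused whole. The fingers move at their own pace and stop on an object; "newtons" is the grip in N (left out, the last holds). Time passes only in rows, so rows that do not move let the fingers close. It gives the time, the measured TCP pose, the force, the opening and the grip force at its end, in the units of the state.
- env.get_obs(): the state, without advancing time (a new reading comes with each control period).
- vision.camera(name): name is "scene" or "top"; returns a dict with "image" (400x640x3 uint8, red, green, blue), "fovy" (degrees; the focal length in pixels is half the picture's height over the tangent of half this angle, whatever the lens; pixels are square), "cx", "cy" (the principal point, pixels), "position" and "orientation" of the camera in the world. Camera axes: x right, y up, looking along -z (the intrinsics and any distortion apply to the point x, -y, -z); pixel columns grow to the right and rows downward; lengths in m; the calibration is good to about 2 mm. A picture is of the moment at which its call begins. There is no depth.
- sign_off(): hands the job in; it is judged then, once.
The state is a dict: "clock": time; "joint_pos": joint angles; "qd": joint speeds; "tau": joint torques, N m; "tcp_pos": TCP position; "orientation": TCP orientation; "force": force on the tool from outside, world axes, zero at the start; "torque": the same for the moment, N m; "gripper_width": finger opening in m; "grasp_force": force on a finger pad.
Only numpy, scipy, OpenCV 4.12 (cv2) and the standard library are available. Lean on these libraries where they do the work, as an engineer would, in place of code of your own. Each camera call takes 0.05 s, during which the arm holds its last target. There are 200 camera calls.

## Working session

There is one attempt and no reset: what is moved stays moved. The work goes in short steps, Python scripts to look and compute and a tool call to move; the robot and the scene stay as the last step left them, time stands still between calls to the robot, and variables do not carry over. Pictures are saved under pics/ and viewed, at most 10 in all, crops included, and the job is handed in when it is done.

Besides the shell and the picture viewer there is one more tool, called after ">>>" as name(argument=value, ...) on one line, values as JSON. arm_command: Moves the arm, as the interface text tells. Its arguments: {"type":"object","properties":{"dr":{"type":"array","items":{"type":"array","items":{"type":"number","minimum":-1,"maximum":1}}},"offset":{"type":"array","items":{"type":"array","items":{"type":"number","minimum":-1,"maximum":1}}},"hand":{"type":"array","items":{"type":"number"}},"newtons":{"type":"number"}},"required":["dr","offset","hand"]}

```bash
mkdir -p pics; ls; python3 - <<'E'
from plant import env, vision
import cv2,pickle
o=env.get_obs(); print(o, env.grip_point_offset)
d={}
for n in("scene","top"):
    c=vision.camera(n); d[n]=c
    cv2.imwrite(f"pics/{n}0.png",c["image"][:,:,::-1]); print(n,{k:v for k,v in c.items() if k!="image"})
pickle.dump(d,open("c0.pkl","wb"))
E
```

```text
pics
{'clock': 0.0, 'joint_pos': array([ 1.07738021,  0.43523437,  0.02502066,  1.574125  , -0.01161255,
        1.1339924 , -0.07512237]), 'qd': array([ 1.67599758e-04,  2.62743923e-04, -5.21969741e-05, -8.38817485e-04,
       -1.59671325e-04,  1.13388208e-03,  1.45527113e-04]), 'tau': array([-4.48639294e-04, -6.70474863e+01,  1.02486178e+00, -3.16211772e+01,
        1.55970856e-02,  1.26040319e-02, -5.03899855e-06]), 'tcp_pos': array([ 0.23779026, -0.57737632,  0.1955087 ]), 'orientation': array([ 9.80981891e-01,  1.94097600e-01, -2.31969924e-04, -7.72795446e-04]), 'force': array([ 0.37400097,  0.54423485, -1.09648194]), 'torque': array([ 0.00460258, -0.0345176 , -0.02148853]), 'grasp_force': 0.0, 'gripper_width': 0.0853378268830004} -0.0187
scene {'fovy': 54.14893159116533, 'cx': 330.26692378887293, 'cy': 199.47726735215636, 'position': array([ 1.10024361, -0.59785183,  0.79258187]), 'orientation': array([0.35153106, 0.15410983, 0.3845709 , 0.83951254])}
top {'fovy': 57.22629248422581, 'cx': 317.4453408735302, 'cy': 202.36658211998684, 'position': array([ 0.4112719 , -0.1512629 ,  0.98326345]), 'orientation': array([-0.06653829,  0.06711311,  0.71247827, -0.6953008 ])}
```

View pics/scene0.png

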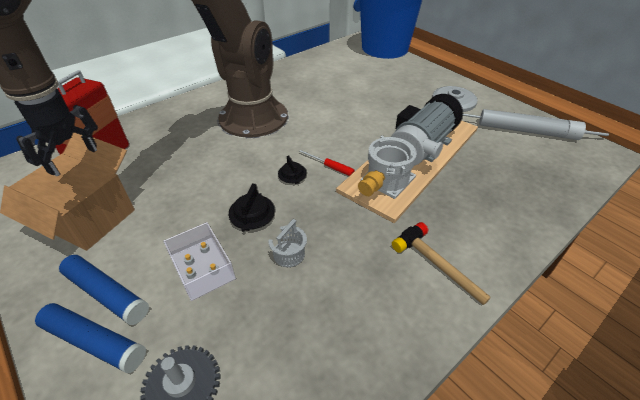

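View pics/top0.png

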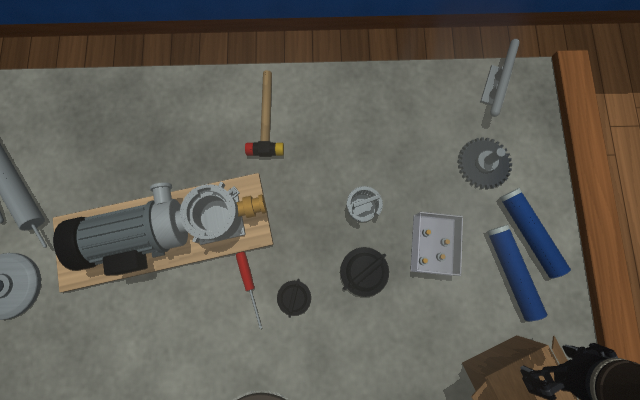

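The scene view shows the pot at (393,155), basket (288,245), big lid (252,210), a small lid (292,172), tub and mallet. The top view shows the pot at (210,213), basket (364,206), big lid (365,271), small lid (294,297) and screwdriver (248,285).

Candidates for lid_handle are the black lid at top (365,271), which is larger, and the black lid at top (294,297), a smaller look-alike. I choose (365,271). For the basket only the grey cup at (364,206) fits. The gear at (485,163) is something else.

```bash
cat > h.py <<'E'
import numpy as np,cv2,pickle
from scipy.spatial.transform import Rotation as R
def K(c):
    f=200/np.tan(np.radians(c["fovy"])/2); return f
def ray(c,uv,z):
    f=K(c); uv=np.atleast_2d(np.asarray(uv,float))
    d=np.c_[(uv[:,0]-c["cx"])/f,-(uv[:,1]-c["cy"])/f,-np.ones(len(uv))]
    d=R.from_quat(c["orientation"]).apply(d); p=np.array(c["position"])
    return p+d*((z-p[2])/d[:,2])[:,None]
def proj(c,P):
    q=R.from_quat(c["orientation"]).inv().apply(np.atleast_2d(P)-c["position"]); f=K(c)
    return np.c_[c["cx"]+f*q[:,0]/-q[:,2],c["cy"]-f*q[:,1]/-q[:,2]]
E
python3 - <<'E'
from h import *
d=pickle.load(open("c0.pkl","rb"))
t=d["top"]["image"][:,:,::-1]; s=d["scene"]["image"][:,:,::-1]
def up(a,k): return cv2.resize(a,None,fx=k,fy=k,interpolation=cv2.INTER_CUBIC)
a=up(t[165:265,160:280],3.3); b=up(t[175:305,325:405],4)   # pot ; basket+lid
c=up(s[120:240,330:450],3.3)[:,:]; e=up(s[175:275,220:320],3.3)
W=np.zeros((600,800,3),np.uint8)
def put(im,x,y):
    h,w=im.shape[:2]; h=min(h,600-y); w=min(w,800-x); W[y:y+h,x:x+w]=im[:h,:w]
put(up(t[170:260,165:275],3.6),0,0); put(up(t[180:305,325:405],3.2),400,0)
put(up(s[125:205,330:430],2.5)[:,:],0,330); put(up(s[180:280,225:315],2.0),260,400); 
cv2.imwrite("pics/crop1.png",W)
print(ray(d["top"],[(365,271),(294,297)],.05), ray(d["top"],[(364,206)],.06), ray(d["top"],[(210,213)],.125))
print(proj(d["top"],[.2378,-.5774,.1955]),proj(d["scene"],[.2378,-.5774,.1955]))
E
```

```text
[[ 0.41236464 -0.26890114  0.05      ]
 [ 0.35355254 -0.09054875  0.05      ]] [[ 0.57574878 -0.27303694  0.06      ]] [[0.55627024 0.10136941 0.125     ]]
[[530.48909855 354.61011808]] [[ 84.21505496 177.60286022]]
```

View pics/crop1.png

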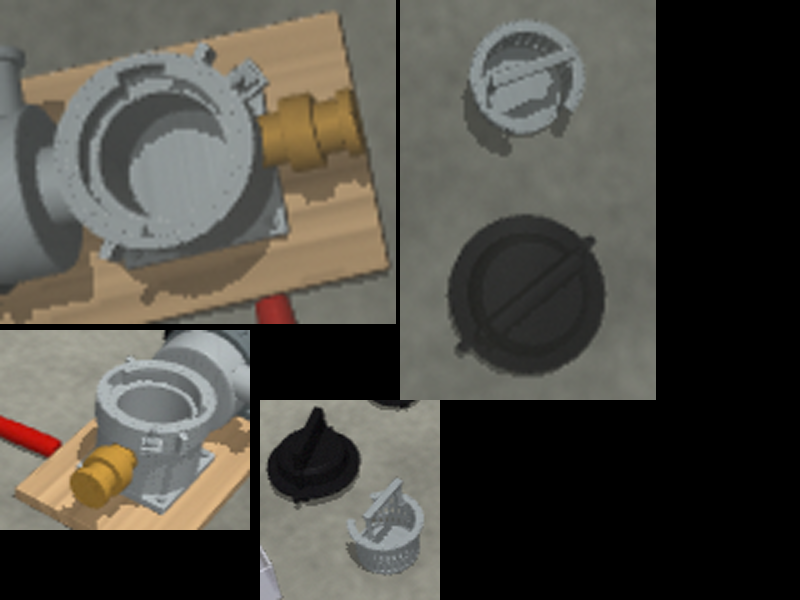

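The crop confirms the large lid, with its flange and ears, at top (365,271). The basket is at (364,206), and the pot's two ribs and catch are visible. Next: a bigger view for the basket window and the edges.

```bash
python3 - <<'E'
from h import *
d=pickle.load(open("c0.pkl","rb"))
t=d["top"]["image"][:,:,::-1]; s=d["scene"]["image"][:,:,::-1]
def up(a,k,o):
    a=cv2.convertScaleAbs(cv2.resize(a,None,fx=k,fy=k,interpolation=cv2.INTER_LINEAR),alpha=1.25)
    for i in range(a.shape[1]//k):
        if (i+o[0])%10==0: cv2.line(a,(i*k,0),(i*k,6),(0,0,255),1); cv2.putText(a,str(i+o[0]),(i*k,16),0,.35,(0,0,255))
    for i in range(a.shape[0]//k):
        if (i+o[1])%10==0: cv2.line(a,(0,i*k),(6,i*k),(0,0,255),1); cv2.putText(a,str(i+o[1]),(8,i*k+4),0,.35,(0,0,255))
    return a
W=np.zeros((600,800,3),np.uint8)
W[:300,:400]=up(t[182:232,335:402],6,(335,182))[:300,:400]
W[:300,400:]=up(s[215:265,250:317],6,(250,215))[:300,:400]
W[300:,:400]=up(t[175:250,170:270],4,(170,175))
W[300:,400:]=up(s[125:200,345:445],4,(345,125))
cv2.imwrite("pics/crop2.png",W)
# lid mask
g=cv2.cvtColor(t,cv2.COLOR_BGR2GRAY); m=np.uint8(g<75)*255
roi=np.zeros_like(m); roi[235:305,330:400]=m[235:305,330:400]
op=cv2.morphologyEx(roi,cv2.MORPH_OPEN,cv2.getStructuringElement(2,(15,15)))
cn=max(cv2.findContours(op,0,1)[0],key=cv2.contourArea)[:,0]
P=ray(d["top"],cn,.018)[:,:2]
(cx,cy),r=cv2.minEnclosingCircle(np.float32(P)*1000)
el=cv2.fitEllipse(np.float32(P)*1000); print("lid",cx,cy,r,el)
ears=cv2.subtract(roi,cv2.dilate(op,np.ones((3,3))))
n,l,st,ce=cv2.connectedComponentsWithStats(ears)
for i in range(1,n):
    if st[i,4]>=4: print(st[i],ce[i],ray(d["top"],ce[i],.018))
# board
h=cv2.cvtColor(t,cv2.COLOR_BGR2HSV); b=cv2.inRange(h,(8,60,110),(25,140,255)); b[:165]=0;b[300:]=0;b[:,280:]=0
cn=max(cv2.findContours(b,0,1)[0],key=cv2.contourArea)
q=cv2.convexHull(cn)[:,0]; P=ray(d["top"],q,.018)[:,:2]*1000
print("board",cv2.minAreaRect(np.float32(P)),P.min(0),P.max(0))
E
```

```text
lid 411.4519348144531 -270.6741943359375 64.23722839355469 ((411.5437927246094, -270.75921630859375), (123.7280502319336, 125.34441375732422), 34.47880172729492)
board ((492.77203369140625, 127.05892944335938), (72.98898315429688, 313.27850341796875), 11.620600700378418) [428.08347725 -32.40281005] [557.41314703 277.17968126]
```

View pics/crop2.png

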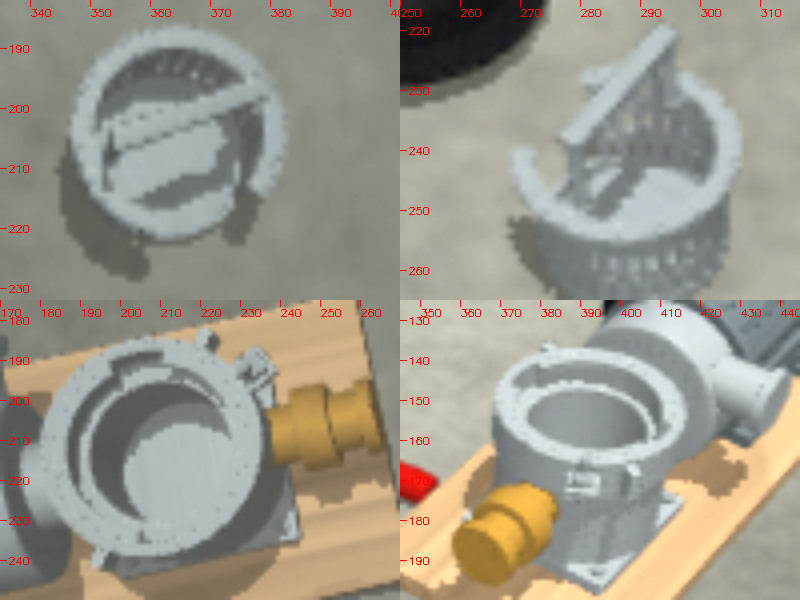

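```bash
python3 - <<'E'
from h import *
d=pickle.load(open("c0.pkl","rb")); T=d["top"]; S=d["scene"]
t=T["image"]; g=cv2.cvtColor(t,cv2.COLOR_RGB2GRAY); mm=1000
def ang(a,b): v=(b-a)[:2]; return np.degrees(np.arctan2(v[1],v[0]))
A,B=ray(T,[(352.5,204.5),(379,197)],.101); print("bar top",A*mm,B*mm,(A+B)/2*mm,ang(B,A),np.linalg.norm(A-B))
A,B=ray(S,[(295,221),(278.5,238)],.101); print("bar scn",A*mm,B*mm,(A+B)/2*mm,ang(B,A),np.linalg.norm(A-B))
A,B=ray(T,[(258.9,173.3),(272.8,243.6)],.018); print("board",ang(B,A),np.linalg.norm(A-B))
A,B=ray(T,[(220.7,184),(194,241.5)],.124); print("ribs top",(A+B)/2*mm,ang(B,A)+35,np.linalg.norm(A-B))
A,B=ray(S,[(382,137),(404,168)],.122); print("ribs scn",(A+B)/2*mm,ang(B,A),np.linalg.norm(A-B))
# collar outer by dark/bright radial scan
P=ray(T,[(180.5,212),(235.3,210),(208,184.3),(208,239)],.125)*mm; print("collar",P)
m=np.uint8(g<62); m[:235]=0;m[305:]=0;m[:,:330]=0;m[:,400:]=0
ys,xs=np.nonzero(m); P=ray(T,np.c_[xs,ys],.018)[:,:2]*mm; v=P-[411.5,-270.7]; r=np.hypot(*v.T)
k=r>66; a=np.degrees(np.arctan2(v[k,1],v[k,0]))%180; print("ears",np.sort(a.round(0)),r.max())
A,B=ray(T,[(385.3,255),(344,289.4)],.018); print("ears",(A+B)/2*mm,ang(B,A),np.linalg.norm(A-B))
# residual board mid: rim circle of basket
E
```

```text
bar top [ 572.86196844 -239.68068575  101.        ] [ 589.98902108 -305.5398413   101.        ] [ 581.42549476 -272.61026353  101.        ] 104.57720859015294 0.06804971933426679
bar scn [ 581.8122657  -246.59231935  101.        ] [ 598.82471688 -306.73984462  101.        ] [ 590.31849129 -276.66608198  101.        ] 105.79331192002802 0.06250718591336413
board 11.089696956672498 0.19540001034687157
ribs top [558.21462865 107.53661871 124.        ] 11.697680136153338 0.14905377224872327
ribs scn [567.66439895 105.53492128 122.        ] 157.16729377817327 0.14540379182916768
collar [[560.39129576 171.45570961 125.        ]
 [562.01934586  41.49903116 125.        ]
 [626.4216289  108.34606753 125.        ]
 [494.72030099 104.14675109 125.        ]]
ears [124. 126. 126. 127. 127. 127. 129. 129. 130. 130.] 71.14288473949779
ears [ 409.74048579 -272.35831241   18.        ] -52.644287895806066 0.13962809647032
```

>>> arm_command(dr=[[0,0,0],[0,0,0],[0,0,0],[0,0,0],[0,0,0],[0,0,0],[0,0,0],[0,0,0],[0,0,0],[0,0,0]], offset=[[0.181,-0.062,-0.03],[0.181,-0.062,-0.03],[0.181,-0.062,0],[0.181,-0.062,0],[0.181,-0.062,0],[0.181,-0.062,0],[0.181,-0.062,0],[0.181,-0.062,0],[0.181,-0.062,0],[0.181,-0.062,0]], hand=[0,0,0,0,0,0,0,0,0,0], newtons=40)

```text
clock: 0.93
tcp_pos: [0.5265, -0.3239, 0.208]
orientation: [0.981, 0.194, -0.0, -0.0]
force: [0.8, -0.1, 1.1]
gripper_width: 0.0426
grasp_force: 0.0
```

>>> arm_command(dr=[[0,0,0],[0,0,0],[0,0,-1],[0,0,-1],[0,0,-1],[0,0,-1],[0,0,-1],[0,0,-1],[0,0,-1],[0,0,-1]], offset=[[0.181,-0.062,0],[0.181,-0.062,0],[0,0,0],[0,0,0],[0,0,0],[0,0,0],[0,0,0],[0,0,0],[0,0,0],[0,0,0]], hand=[-0.4,-0.4,-0.4,-0.4,-0.4,-0.4,-0.4,-0.4,-0.4,-0.4])

```text
clock: 1.77
tcp_pos: [0.5827, -0.2748, 0.2078]
orientation: [0.889, 0.459, -0.0, -0.0]
force: [-0.3, -0.6, 0.2]
gripper_width: 0.0256
grasp_force: 0.0
```

>>> arm_command(dr=[[0,0,-1],[0,0,-1],[0,0,-1],[0,0,-1],[0,0,-1],[0,0,-1],[0,0,-1],[0,0,-1],[0,0,-1],[0,0,-1]], offset=[[0,0,0],[0,0,0],[0,0,0],[0,0,0],[0,0,0],[0,0,0],[0,0,0],[0,0,0],[0,0,0],[0,0,0]], hand=[-0.4,-0.4,-0.4,-0.4,-0.4,-0.4,-0.4,-0.4,-0.4,-0.4])

```text
clock: 2.6
tcp_pos: [0.5827, -0.2748, 0.2078]
orientation: [0.678, 0.735, -0.0, -0.0]
force: [0.5, 1.1, -0.2]
gripper_width: 0.0255
grasp_force: 0.0
```

>>> arm_command(dr=[[0,0,-1],[0,0,-1],[0,0,-0.6],[0,0,0]], offset=[[0,0,0.15],[0,0,0.15],[0,0,0],[0,0,0]], hand=[-0.4,-0.4,-0.4,-0.4])

```text
clock: 2.93
tcp_pos: [0.5813, -0.2746, 0.1458]
orientation: [0.61, 0.793, -0.001, -0.002]
force: [-0.3, -0.4, 0.2]
gripper_width: 0.0253
grasp_force: 0.0
```

```bash
cat >> h.py <<'E'
def up(a,k,o,al=1.25):
    a=cv2.convertScaleAbs(cv2.resize(a,None,fx=k,fy=k,interpolation=cv2.INTER_LINEAR),alpha=al)
    for i in range(a.shape[1]//k):
        if (i+o[0])%10==0: cv2.line(a,(i*k,0),(i*k,6),(0,0,255),1); cv2.putText(a,str(i+o[0]),(i*k,16),0,.35,(0,0,255))
    for i in range(a.shape[0]//k):
        if (i+o[1])%10==0: cv2.line(a,(0,i*k),(6,i*k),(0,0,255),1); cv2.putText(a,str(i+o[1]),(8,i*k+4),0,.35,(0,0,255))
    return a
def shot(name,tc,sc,k,pts=()):
    """two crops side by side; tc/sc = (x0,y0) of a crop 400/k x 600/k"""
    from plant import vision
    W=[]
    for n,(x,y) in(("top",tc),("scene",sc)):
        c=vision.camera(n); pickle.dump(c,open(f"{name}_{n}.pkl","wb"))
        im=np.ascontiguousarray(c["image"][y:y+480//k,x:x+400//k,::-1])
        im=up(im,k,(x,y))
        for p in pts:
            u=(proj(c,p)[0]-[x,y]+.5)*k; cv2.circle(im,tuple(int(v) for v in u),3,(0,255,0),1)
        W.append(im)
    cv2.imwrite(f"pics/{name}.png",np.hstack(W))
E
python3 - <<'E'
from h import *
from plant import env
o=env.get_obs(); shot("g1",(330,165),(250,160),5,[o["tcp_pos"],[.584,-.274,.101]]); print(o["tcp_pos"])
E
```

```text
[ 0.58131695 -0.27458961  0.14583937]
```

View pics/g1.png

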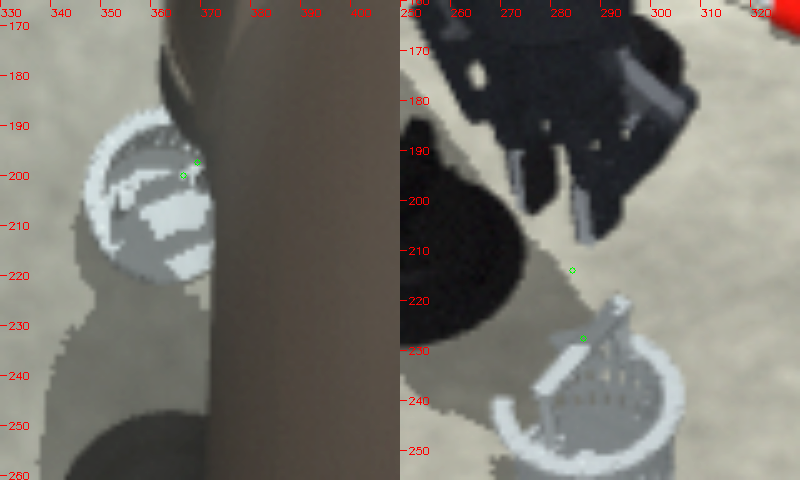

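In the scene view the fingertips are at (275,202) and (289,208), and the bar runs from (278,238) to (295,220), below and between them. I'll widen the opening, go down and grip.

>>> arm_command(dr=[[0,0,0],[0,0,0],[0,0,0],[0,0,0],[0,0,0],[0,0,0],[0,0,0]], offset=[[-0.012,0.026,0],[0,0,0],[0,0,0.085],[0,0,0.085],[0,0,0.085],[0,0,0.083],[0,0,0]], hand=[0.1,0.1,0.1,0.1,0.1,0.1,0.1])

```text
clock: 3.62
tcp_pos: [0.5872, -0.2754, 0.0781]
orientation: [0.61, 0.792, -0.001, -0.002]
force: [-0.5, 0.8, -0.3]
gripper_width: 0.0466
grasp_force: 0.0
```

>>> arm_command(dr=[[0,0,0],[0,0,0],[0,0,0],[0,0,0],[0,0,0],[0,0,0],[0,0,0],[0,0,0]], offset=[[0,0,0],[0,0,0],[0,0,0],[0,0,0],[0,0,0],[0,0,0],[0,0,0],[0,0,0]], hand=[-0.6,-0.7,-0.8,-0.9,-1,-1,-1,-1])

```text
clock: 4.28
tcp_pos: [0.5887, -0.2759, 0.0808]
orientation: [0.61, 0.792, -0.0, 0.0]
force: [0.7, -0.1, -0.2]
gripper_width: 0.0001
grasp_force: 0.0
```

```bash
python3 - <<'E'
from h import *
from plant import env
o=env.get_obs(); shot("g2",(330,165),(250,180),5,[o["tcp_pos"]]); print(o["tcp_pos"])
E
```

```text
[ 0.58870968 -0.27590334  0.08084414]
```

View pics/g2.png

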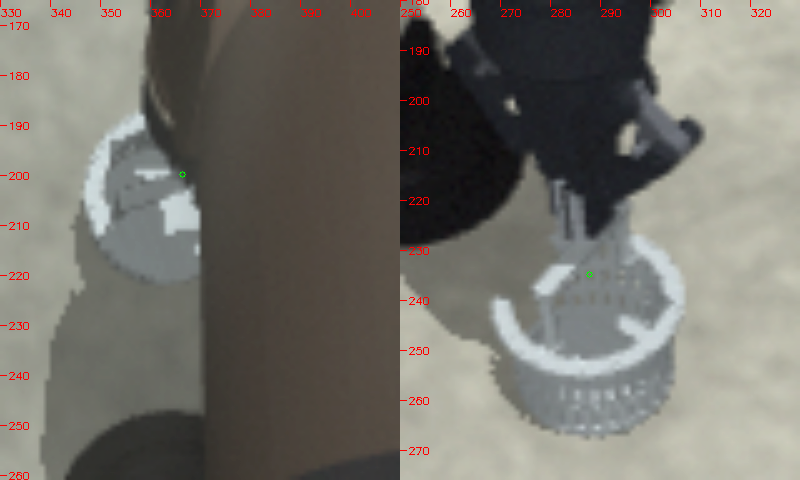

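The fingers closed on nothing (width 0). In the scene view the tips end at (289,228), just on top of the bar, so the real tips appear about 20 mm above the reported TCP. I'll open, go 14 mm lower and close again.

>>> arm_command(dr=[[0,0,0],[0,0,0],[0,0,0],[0,0,0],[0,0,0],[0,0,0],[0,0,0],[0,0,0]], offset=[[0,0,0],[0,0,0],[0,0,0],[0,0,0],[0,0,0.035],[0,0,0.035],[0,0,0],[0,0,0]], hand=[0.1,0.1,0.1,0.1,0.1,0.1,0.1,0.1])

```text
clock: 5.05
tcp_pos: [0.588, -0.2757, 0.0657]
orientation: [0.61, 0.792, -0.0, -0.001]
force: [0.2, 0.4, 0.5]
gripper_width: 0.0469
grasp_force: 0.0
```

>>> arm_command(dr=[[0,0,0],[0,0,0],[0,0,0],[0,0,0],[0,0,0],[0,0,0],[0,0,0],[0,0,0]], offset=[[0,0,0],[0,0,0],[0,0,0],[0,0,0],[0,0,0],[0,0,0],[0,0,0],[0,0,0]], hand=[-0.6,-0.7,-0.8,-0.9,-1,-1,-1,-1])

```text
clock: 5.72
tcp_pos: [0.5887, -0.2759, 0.0668]
orientation: [0.61, 0.792, -0.0, 0.0]
force: [-0.3, 0.6, 0.1]
gripper_width: -0.0
grasp_force: 0.0
```

```bash
python3 - <<'E'
from h import *
from plant import env,vision
o=env.get_obs(); c=vision.camera("scene"); pickle.dump(c,open("g3.pkl","wb"))
u=proj(c,o["tcp_pos"])[0]; g=proj(c,o["tcp_pos"]+[0,0,.0187])[0]
im=up(np.ascontiguousarray(c["image"][190:250,250:330,::-1]),10,(250,190),1.6)
for p,col in((u,(0,255,0)),(g,(255,0,255))): cv2.circle(im,tuple(int(v) for v in (p-[250,190]+.5)*10),4,col,1)
cv2.imwrite("pics/g3.png",im); print(u)
E
```

```text
[287.72467613 238.1623474 ]
```

View pics/g3.png

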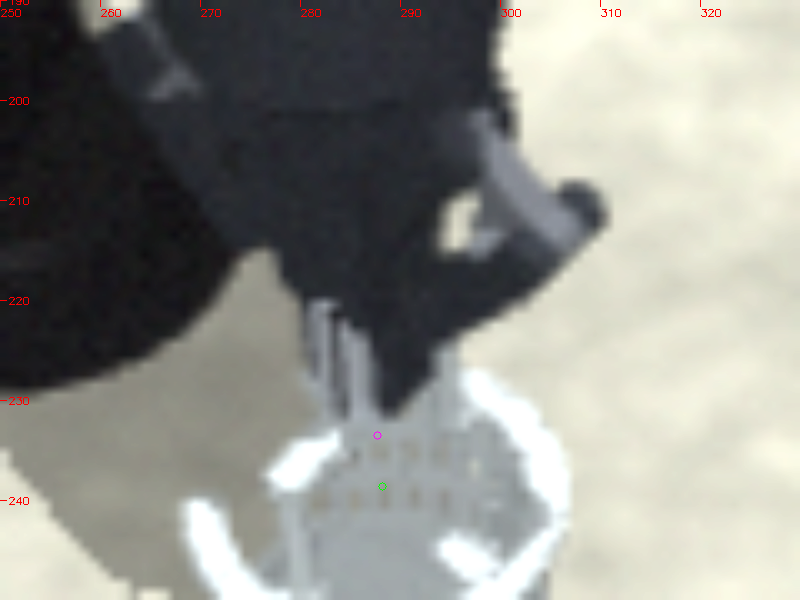

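```bash
python3 - <<'E'
from h import *
d=pickle.load(open("c0.pkl","rb")); S=d["scene"];T=d["top"]
print("g1 tips z.155",ray(S,[(275,202),(289,208)],.155)*1000)
print("g1 tips z.165",ray(S,[(275,202),(289,208)],.165)*1000)
for z in(.067,.085): print("g3",z,ray(S,[(288.5,232)],z)*1000)
# consistency tests: pot rib mid & rim centre, two-view triangulation
def tri(ut,us):
    f=lambda c,u:(np.array(c["position"]),ray(c,u,0)[0]-c["position"])
    p,a=f(T,ut);q,b=f(S,us); A=np.c_[a,-b]; s=np.linalg.lstsq(A,q-p,rcond=None)[0]
    X,Y=p+a*s[0],q+b*s[1]; return (X+Y)/2*1000,np.linalg.norm(X-Y)*1000
print("barA",tri((352.5,204.5),(295,221))); print("barB",tri((379,197),(278.5,238)))
print("rib",tri((220.7,184),(404,168))); print("rib2",tri((194,241.5),(382,137)))
print("board corner",tri((259,173.3),(399,205)))
print("pipe",tri((263,205),(367,191)))
E
```

```text
g1 tips z.155 [[ 546.11350958 -273.27554735  155.        ]
 [ 582.16264477 -260.33805708  155.        ]]
g1 tips z.165 [[ 554.80463039 -278.36628621  165.        ]
 [ 590.28836155 -265.63171089  165.        ]]
g3 0.067 [[ 574.59867878 -263.06248587   67.        ]]
g3 0.085 [[ 587.63870809 -271.3678314    85.        ]]
barA (array([ 574.46773069, -241.07165086,   90.88129914]), np.float64(0.9016952627704116))
barB (array([ 592.46839003, -305.22122984,   93.70518406]), np.float64(3.7627285638769234))
rib (array([629.83390806,  81.64148545, 115.87385276]), np.float64(3.411651143321367))
rib2 (array([491.78469857, 142.21796249, 112.62483019]), np.float64(3.2239118632349055))
board corner (array([677.22650864,   5.60410215,  58.63107387]), np.float64(23.36281977646887))
pipe (array([587.33564312, -11.42644399,  57.15947441]), np.float64(6.782545375157224))
```

>>> arm_command(dr=[[0,0,0],[0,0,0],[0,0,0],[0,0,0]], offset=[[0,0,0.012],[0,0,0.012],[0,0,0.012],[0,0,0]], hand=[-1,-1,-1,-1])

```text
clock: 6.1
tcp_pos: [0.5922, -0.2769, 0.0664]
orientation: [0.61, 0.792, 0.001, 0.004]
force: [-12.1, 3.2, 49.6]
gripper_width: -0.0001
grasp_force: 24.1
```

Contact at TCP z 0.066, 50 N. The shut fingers are resting on the bar top, so the true tips are about 34 mm above the reported TCP. I'll back off, open and go deeper in steps.

>>> arm_command(dr=[[0,0,0],[0,0,0],[0,0,0],[0,0,0],[0,0,0],[0,0,0]], offset=[[0,0,-0.08],[0,0,0],[0,0,0],[0,0,0],[0,0,0],[0,0,0]], hand=[-0.2,-0.2,-0.2,-0.2,-0.2,-0.2])

```text
clock: 6.6
tcp_pos: [0.5881, -0.2757, 0.0745]
orientation: [0.61, 0.792, -0.0, -0.001]
force: [0.7, 0.1, -0.5]
gripper_width: 0.034
grasp_force: 0.0
```

>>> arm_command(dr=[[0,0,0],[0,0,0],[0,0,0],[0,0,0],[0,0,0]], offset=[[0,0,0.03],[0,0,0.03],[0,0,0.02],[0,0,0.02],[0,0,0]], hand=[-0.2,-0.2,-0.2,-0.2,-0.2])

```text
clock: 7.02
tcp_pos: [0.5879, -0.2756, 0.0541]
orientation: [0.61, 0.792, -0.0, -0.001]
force: [-0.0, -0.5, -0.0]
gripper_width: 0.0345
grasp_force: 0.0
```

>>> arm_command(dr=[[0,0,0],[0,0,0],[0,0,0]], offset=[[0,0,0.02],[0,0,0.02],[0,0,0]], hand=[-0.2,-0.2,-0.2])

```text
clock: 7.27
tcp_pos: [0.5882, -0.2757, 0.0467]
orientation: [0.61, 0.792, -0.0, -0.0]
force: [-0.0, 0.1, -0.5]
gripper_width: 0.034
grasp_force: 0.0
```

>>> arm_command(dr=[[0,0,0],[0,0,0],[0,0,0],[0,0,0],[0,0,0],[0,0,0]], offset=[[0,0,0],[0,0,0],[0,0,0],[0,0,0],[0,0,0],[0,0,0]], hand=[-0.5,-0.7,-0.8,-1,-1,-1])

```text
clock: 7.77
tcp_pos: [0.5887, -0.2759, 0.0476]
orientation: [0.61, 0.792, -0.0, 0.0]
force: [-0.2, 0.2, 0.5]
gripper_width: 0.0093
grasp_force: 40.3
```

>>> arm_command(dr=[[0,0,0],[0,0,0],[0,0,0],[0,0,0],[0,0,0],[0,0,0],[0,0,0],[0,0,0],[0,0,0],[0,0,0]], offset=[[0,0,-0.1],[0,0,-0.2],[0,0,-0.2],[0,0,-0.2],[0,0,-0.1],[0.1,0.02,0],[0.188,0.039,0],[0.188,0.039,0],[0.188,0.039,0],[0.188,0.039,0]], hand=[-1,-1,-1,-1,-1,-1,-1,-1,-1,-1], newtons=60)

```text
clock: 8.6
tcp_pos: [0.5788, -0.1005, 0.2076]
orientation: [0.61, 0.792, 0.0, 0.0]
force: [1.3, 0.6, -2.5]
gripper_width: 0.0085
grasp_force: 60.9
```

>>> arm_command(dr=[[0,0,0],[0,0,0],[0,0,0],[0,0,0],[0,0,0],[0,0,0],[0,0,-1],[0,0,-1],[0,0,-1],[0,0,-1]], offset=[[0.188,0.039,0],[0.188,0.039,0],[0.188,0.039,0],[0.188,0.039,0],[0.188,0.039,0],[0.088,0.019,0],[0,0,0],[0,0,0],[0,0,0],[0,0,0]], hand=[-1,-1,-1,-1,-1,-1,-1,-1,-1,-1])

```text
clock: 9.43
tcp_pos: [0.568, 0.1078, 0.2074]
orientation: [0.492, 0.87, -0.0, 0.0]
force: [-1.2, -0.6, -1.4]
gripper_width: 0.0083
grasp_force: 60.9
```

>>> arm_command(dr=[[0,0,-1],[0,0,-1],[0,0,-1],[0,0,-1],[0,0,-1],[0,0,-1],[0,0,-1],[0,0,-1],[0,0,-1],[0,0,-1]], offset=[[0,0,0],[0,0,0],[0,0,0],[0,0,0],[0,0,0],[0,0,0],[0,0,0],[0,0,0],[0,0,0],[0,0,0]], hand=[-1,-1,-1,-1,-1,-1,-1,-1,-1,-1])

```text
clock: 10.27
tcp_pos: [0.5681, 0.1075, 0.2075]
orientation: [0.165, 0.986, -0.0, 0.0]
force: [-0.3, -0.6, -0.8]
gripper_width: 0.0086
grasp_force: 60.9
```

>>> arm_command(dr=[[0,0,-1],[0,0,-1],[0,0,-1],[0,0,-1],[0,0,-1],[0,0,-1],[0,0,-1],[0,0,-0.6],[0,0,0],[0,0,0]], offset=[[0,0,0],[0,0,0],[0,0,0],[0,0,0],[0,0,0],[0,0,0],[0,0,0],[0,0,0],[0,0,0],[0,0,0]], hand=[-1,-1,-1,-1,-1,-1,-1,-1,-1,-1])

```text
clock: 11.1
tcp_pos: [0.5681, 0.1075, 0.2074]
orientation: [-0.097, 0.995, 0.0, -0.0]
force: [0.6, 0.1, -0.9]
gripper_width: 0.0084
grasp_force: 60.9
```

```bash
python3 - <<'E'
from h import *
from plant import env
o=env.get_obs(); print(o["tcp_pos"],o["orientation"],o["gripper_width"]); p=o["tcp_pos"]
shot("g4",(170,150),(345,80),4,[p+[0,0,.049],[.566,.107,.125]])
E
```

```text
[0.56808342 0.10747177 0.20738832] [-9.66716452e-02  9.95316324e-01  5.39484355e-09 -9.26840836e-05] 0.008447090829765816
```

View pics/g4.png

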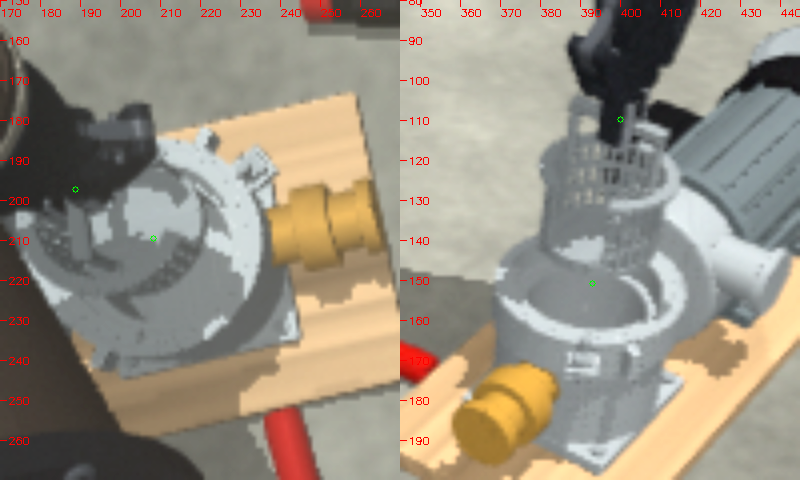

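The pictures show the basket hanging over the pot, cut-out side towards the pipe: scene rim (380–414, ~122), and collar extents 369–416. I'll compare the projected circles to get the lateral offset.

```bash
python3 - <<'E'
from h import *
d=pickle.load(open("c0.pkl","rb")); S=d["scene"];T=d["top"]
th=np.linspace(0,2*np.pi,361)
def ext(c,x,y,z,r):
    q=proj(c,np.c_[x+r*np.cos(th),y+r*np.sin(th),0*th+z]); return np.r_[q.min(0),q.max(0)].round(1)
for n,c in(("S",S),("T",T)):
    print(n,"collar@(.566,.107)",ext(c,.566,.107,.125,.066))
    print(n,"rim@tcp",ext(c,.5681,.1075,.219,.046),"bottom",ext(c,.5681,.1075,.160,.0395))
# basket rim original (on table), z .06
    print(n,"rim0@(.5887,-.2759)",ext(c,.5887,-.2759,.061,.046),"lid@(.4115,-.2707)",ext(c,.4115,-.2707,.018,.063))
# measure lid extents in scene from dark mask, flange
g=cv2.cvtColor(S["image"],cv2.COLOR_RGB2GRAY); m=np.uint8(g<60); m[:170]=0;m[240:]=0;m[:,:222]=0;m[:,280:]=0
ys,xs=np.nonzero(m); print("lid scene mask",xs.min(),xs.max(),ys.min(),ys.max())
# collar bright column profile in scene row 150, and g4 rim
c4=pickle.load(open("g4_scene.pkl","rb")); g4=cv2.cvtColor(c4["image"],cv2.COLOR_RGB2GRAY)
print("row148",g[148,362:376],g[148,410:424]); print("rim rows",g4[122,374:386],g4[122,408:422],g4[126,374:386],g4[126,408:422])
print("bottom rows",[ (r,g4[r,376:388].tolist(),g4[r,402:416].tolist()) for r in(140,)])
E
```

```text
S collar@(.566,.107) [368.7 136.4 416.6 165.8]
S rim@tcp [380.  112.3 415.6 132.3] bottom [380.2 132.  409.6 149.4]
S rim0@(.5887,-.2759) [268.6 225.3 307.1 255.2] lid@(.4115,-.2707) [227.8 194.2 274.7 227.8]
T collar@(.566,.107) [179.9 182.  235.5 236.8]
T rim@tcp [172.8 179.5 216.2 222. ] bottom [185.7 188.6 220.4 222.7]
T rim0@(.5887,-.2759) [347.  183.5 382.9 218.7] lid@(.4115,-.2707) [339.8 246.9 388.5 296.5]
lid scene mask 229 279 170 231
row148 [153 156 152 150 150 151 156 170 180 179 180 176 159 165] [180 179 180 178 174 141 112 114 114 112 116 124 138 136]
rim rows [155 159 161 161 160 150  96 101 101  98  92  92] [109 110  94 129 161 158 142 116 117 121 118 113  99  95] [157 159 157 153 153 155 150 120  96  96  99  93] [113  97 112 160 160 162 155 132 111  78  72  75  83 115]
bottom rows [(140, [112, 113, 110, 106, 86, 93, 101, 100, 100, 102, 100, 119], [94, 111, 99, 108, 116, 101, 105, 107, 116, 117, 115, 112, 118, 116])]
```

>>> arm_command(dr=[[0,0,0],[0,0,0],[0,0,0],[0,0,0]], offset=[[0.011,0,0.08],[0,0,0.1],[0,0,0.08],[0,0,0]], hand=[-1,-1,-1,-1])

```text
clock: 11.53
tcp_pos: [0.5643, 0.106, 0.1526]
orientation: [-0.097, 0.995, -0.001, -0.002]
force: [-1.0, 0.0, -1.5]
gripper_width: 0.0083
grasp_force: 60.8
```

>>> arm_command(dr=[[0,0,0],[0,0,0],[0,0,0],[0,0,0],[0,0,0]], offset=[[0,0,0.025],[0,0,0.025],[0,0,0.025],[0,0,0],[0,0,0]], hand=[-1,-1,-1,-1,-1])

```text
clock: 11.95
tcp_pos: [0.5672, 0.1124, 0.1444]
orientation: [-0.099, 0.995, 0.002, 0.003]
force: [-6.1, 8.1, 18.7]
gripper_width: 0.0088
grasp_force: 63.1
```

>>> arm_command(dr=[[0,0,0],[0,0,0],[0,0,0],[0,0,0],[0,0,0]], offset=[[0,0,-0.07],[0,0.02,0],[0,0,0],[0,0,0],[0,0,0]], hand=[-1,-1,-1,-1,-1])

```text
clock: 12.37
tcp_pos: [0.565, 0.1108, 0.1539]
orientation: [-0.097, 0.995, -0.0, -0.0]
force: [0.1, 0.1, -2.5]
gripper_width: 0.0087
grasp_force: 60.8
```

>>> arm_command(dr=[[0,0,0],[0,0,0],[0,0,0],[0,0,0],[0,0,0]], offset=[[0,0,0.025],[0,0,0.025],[0,0,0.02],[0,0,0],[0,0,0]], hand=[-1,-1,-1,-1,-1])

```text
clock: 12.78
tcp_pos: [0.5648, 0.1108, 0.1396]
orientation: [-0.097, 0.995, -0.0, -0.001]
force: [0.5, 1.1, -1.7]
gripper_width: 0.0083
grasp_force: 60.8
```

>>> arm_command(dr=[[0,0,0],[0,0,0],[0,0,0],[0,0,0],[0,0,0]], offset=[[0,0,0.03],[0,0,0.03],[0,0,0.03],[0,0,0.03],[0,0,0]], hand=[-1,-1,-1,-1,-1])

```text
clock: 13.2
tcp_pos: [0.5644, 0.1106, 0.1148]
orientation: [-0.097, 0.995, -0.0, -0.001]
force: [0.4, 0.0, -2.1]
gripper_width: 0.0086
grasp_force: 60.9
```

>>> arm_command(dr=[[0,0,0],[0,0,0],[0,0,0],[0,0,0],[0,0,0]], offset=[[0,0,0.03],[0,0,0.03],[0,0,0.02],[0,0,0.02],[0,0,0]], hand=[-1,-1,-1,-1,-1])

```text
clock: 13.62
tcp_pos: [0.5653, 0.1107, 0.096]
orientation: [-0.097, 0.995, -0.0, -0.0]
force: [-1.5, -0.3, 3.8]
gripper_width: 0.0086
grasp_force: 61.9
```

>>> arm_command(dr=[[0,0,0],[0,0,0],[0,0,0],[0,0,0],[0,0,0],[0,0,0],[0,0,0],[0,0,0],[0,0,0],[0,0,0]], offset=[[0,0,0],[0,0,0],[0,0,0],[0,0,0],[0,0,-0.02],[0,0,-0.05],[0,0,-0.1],[0,0,-0.2],[0,0,-0.2],[0,0,0]], hand=[-0.2,-0.2,-0.2,-0.2,-0.2,-0.2,-0.2,-0.2,-0.2,-0.2])

```text
clock: 14.45
tcp_pos: [0.5684, 0.1138, 0.2191]
orientation: [-0.098, 0.995, 0.001, 0.005]
force: [0.9, 1.4, 0.5]
gripper_width: 0.0339
grasp_force: 0.0
```

```bash
python3 - <<'E'
from h import *
from scipy.optimize import least_squares
from plant import vision
S=pickle.load(open("c0.pkl","rb"))["scene"]; T=pickle.load(open("c0.pkl","rb"))["top"]
def circ(c,box,th,r0,z,sel):
    g=cv2.cvtColor(c["image"],cv2.COLOR_RGB2GRAY); x0,x1,y0,y1=box; m=np.zeros_like(g); m[y0:y1,x0:x1]=np.uint8(g[y0:y1,x0:x1]<th)*255
    m=cv2.morphologyEx(m,cv2.MORPH_OPEN,np.ones((3,3)))
    cn=max(cv2.findContours(m,0,cv2.CHAIN_APPROX_NONE)[0],key=cv2.contourArea)[:,0]
    P=ray(c,cn,z)[:,:2]; P=P[sel(cn)]
    f=least_squares(lambda p:np.hypot(*(P-p).T)-r0,[.415,-.27],loss="soft_l1",f_scale=.002); return f.x*1000,np.abs(f.fun).mean()*1000,cn.min(0),cn.max(0)
for th in(40,50,60):
  print(th,circ(S,(222,282,165,240),th,.063,.018,lambda q:(q[:,1]>208)&(q[:,0]<270)))
  print(th,circ(T,(330,400,235,305),th+10,.063,.018,lambda q:q[:,1]>0))
# rim-of-pot view: bar of seated basket in top
c=vision.camera("top"); pickle.dump(c,open("g5_top.pkl","wb"))
c=vision.camera("scene"); pickle.dump(c,open("g5_scene.pkl","wb"))
E
```

```text
40 (array([ 414.85811959, -270.81170733]), np.float64(1.7116248727616827), array([229, 184], dtype=int32), array([273, 230], dtype=int32))
40 (array([ 411.29475524, -271.04511468]), np.float64(3.410859712714536), array([341, 249], dtype=int32), array([388, 295], dtype=int32))
50 (array([ 414.99877896, -271.51508567]), np.float64(1.7398671379079085), array([229, 184], dtype=int32), array([274, 230], dtype=int32))
50 (array([ 411.43567368, -270.61099814]), np.float64(1.5692976428013332), array([340, 247], dtype=int32), array([388, 296], dtype=int32))
60 (array([ 416.25339836, -272.05187499]), np.float64(1.675370133028498), array([229, 184], dtype=int32), array([274, 230], dtype=int32))
60 (array([ 411.75866704, -270.74756325]), np.float64(1.2328777390345622), array([340, 247], dtype=int32), array([388, 296], dtype=int32))
```

>>> arm_command(dr=[[0,0,0],[0,0,0],[0,0,0],[0,0,0],[0,0,0],[0,0,0],[0,0,0],[0,0,0],[0,0,0],[0,0,0]], offset=[[0.1,-0.157,0],[0.1,-0.157,0],[0.1,-0.157,0],[0.1,-0.157,0],[0.1,-0.157,0],[0.1,-0.157,0],[0.1,-0.157,0],[0.1,-0.157,0],[0.1,-0.157,0],[0.1,-0.157,0]], hand=[0,0,0,0,0,0,0,0,0,0])

```text
clock: 15.38
tcp_pos: [0.4281, -0.2372, 0.2099]
orientation: [-0.097, 0.995, 0.0, -0.001]
force: [0.8, -0.2, 0.2]
gripper_width: 0.0427
grasp_force: 0.0
```

>>> arm_command(dr=[[0,0,0],[0,0,1],[0,0,1],[0,0,1],[0,0,1],[0,0,1],[0,0,1],[0,0,1],[0,0,1],[0,0,1]], offset=[[0.1,-0.157,0],[0,0,0],[0,0,0],[0,0,0],[0,0,0],[0,0,0],[0,0,0],[0,0,0],[0,0,0],[0,0,0]], hand=[0,0,0,0,0,0,0,0,0,0])

```text
clock: 16.22
tcp_pos: [0.4156, -0.2702, 0.2097]
orientation: [0.217, 0.976, 0.0, -0.001]
force: [0.2, -0.9, -0.0]
gripper_width: 0.0428
grasp_force: 0.0
```

>>> arm_command(dr=[[0,0,1],[0,0,1],[0,0,1],[0,0,1],[0,0,1],[0,0,1],[0,0,1],[0,0,0],[0,0,0]], offset=[[0,0,0],[0,0,0],[0,0,0],[0,0,0.15],[0,0,0.15],[0,0,0.15],[0,0,0.1],[0,0,0],[0,0,0]], hand=[0,0,0,0,0,0,0,0,0])

```text
clock: 16.97
tcp_pos: [0.4153, -0.2697, 0.0997]
orientation: [0.444, 0.896, 0.0, -0.002]
force: [0.4, 0.7, 0.6]
gripper_width: 0.0426
grasp_force: 0.0
```

>>> arm_command(dr=[[0,0,0],[0,0,0],[0,0,0],[0,0,0],[0,0,0],[0,0,0]], offset=[[0,0,0.08],[0,0,0.08],[0,0,0.08],[0,0,0.06],[0,0,0.055],[0,0,0]], hand=[0,0,0,0,0,0])

```text
clock: 17.47
tcp_pos: [0.4161, -0.2705, 0.029]
orientation: [0.444, 0.896, 0.0, -0.0]
force: [-0.3, -0.2, 0.1]
gripper_width: 0.0429
grasp_force: 0.0
```

>>> arm_command(dr=[[0,0,0],[0,0,0],[0,0,0],[0,0,0],[0,0,0],[0,0,0],[0,0,0]], offset=[[0,0,0],[0,0,0],[0,0,0],[0,0,0],[0,0,0],[0,0,0],[0,0,0]], hand=[-0.5,-0.7,-0.8,-1,-1,-1,-1], newtons=40)

```text
clock: 18.05
tcp_pos: [0.4166, -0.271, 0.03]
orientation: [0.445, 0.896, -0.0, 0.0]
force: [-2.2, -2.6, 5.5]
gripper_width: 0.0126
grasp_force: 46.3
```

>>> arm_command(dr=[[0,0,0],[0,0,0],[0,0,0],[0,0,0],[0,0,0],[0,0,0],[0,0,0],[0,0,0],[0,0,0],[0,0,0]], offset=[[0,0,0],[0,0,-0.05],[0,0,-0.2],[0,0,-0.2],[0,0,-0.2],[0,0,-0.2],[0.0485,0.0793,0],[0.0971,0.1587,0],[0.0971,0.1587,0],[0.0971,0.1587,0]], hand=[-1,-1,-1,-1,-1,-1,-1,-1,-1,-1], newtons=100)

```text
clock: 18.88
tcp_pos: [0.4637, -0.1473, 0.2]
orientation: [0.445, 0.895, 0.0, -0.0]
force: [0.2, -0.5, -3.8]
gripper_width: 0.0121
grasp_force: 98.5
```

>>> arm_command(dr=[[0,0,0],[0,0,0],[0,0,0],[0,0,0],[0,0,0],[0,0,0],[0,0,0],[0,0,0],[0,0,-1],[0,0,-1]], offset=[[0.0971,0.1587,0],[0.0971,0.1587,0],[0.0971,0.1587,0],[0.0971,0.1587,0],[0.0971,0.1587,0],[0.0971,0.1587,0],[0.0971,0.1587,0],[0.0485,0.0793,0],[0,0,0],[0,0,0]], hand=[-1,-1,-1,-1,-1,-1,-1,-1,-1,-1])

```text
clock: 19.72
tcp_pos: [0.5646, 0.1137, 0.1995]
orientation: [0.378, 0.926, 0.0, -0.001]
force: [-0.1, -1.9, -3.3]
gripper_width: 0.0118
grasp_force: 98.5
```

>>> arm_command(dr=[[0,0,-1],[0,0,-1],[0,0,-1],[0,0,-1],[0,0,-1],[0,0,-1],[0,0,-1],[0,0,-1],[0,0,-1],[0,0,-1]], offset=[[0,0,0],[0,0,0],[0,0,0],[0,0,0],[0,0,0],[0,0,0],[0,0,0],[0,0,0],[0,0,0],[0,0,0]], hand=[-1,-1,-1,-1,-1,-1,-1,-1,-1,-1])

```text
clock: 20.55
tcp_pos: [0.5646, 0.1111, 0.1996]
orientation: [0.04, 0.999, 0.0, -0.001]
force: [0.8, 0.2, -3.0]
gripper_width: 0.0118
grasp_force: 98.6
```

>>> arm_command(dr=[[0,0,-1],[0,0,-1],[0,0,-1],[0,0,-1],[0,0,0],[0,0,0]], offset=[[0,0,0],[0,0,0],[0,0,0],[0,0,0],[0,0,0],[0,0,0]], hand=[-1,-1,-1,-1,-1,-1])

```text
clock: 21.05
tcp_pos: [0.5649, 0.1109, 0.1995]
orientation: [-0.097, 0.995, 0.0, -0.0]
force: [-0.0, -0.8, -4.1]
gripper_width: 0.0114
grasp_force: 98.6
```

```bash
python3 - <<'E'
from h import *
from plant import env
o=env.get_obs(); p=o["tcp_pos"]; print(p,o["orientation"],o["gripper_width"],o["force"])
u=p[2]-.030
th=np.linspace(0,2*np.pi,361)
def ext(c,x,y,z,r):
    q=proj(c,np.c_[x+r*np.cos(th),y+r*np.sin(th),0*th+z]); return np.r_[q.min(0),q.max(0)].round(1)
shot("g6",(170,150),(350,80),4,[[p[0],p[1],u+.018],[.565,.1107,.125]])
c=pickle.load(open("g6_scene.pkl","rb")); print("pred flange",ext(c,p[0],p[1],u+.018,.063))
g=cv2.cvtColor(c["image"],cv2.COLOR_RGB2GRAY)
m=np.uint8(g<60)
for r in range(108,156,4): x=np.nonzero(m[r,350:450])[0]+350; print(r,x.min() if len(x) else 0,x.max() if len(x) else 0,len(x))
E
```

```text
[0.56490369 0.11090431 0.19946055] [-9.66745052e-02  9.95315906e-01  2.33104364e-04 -4.81744234e-04] 0.011444688574733405 [-0.03797769 -0.79980461 -4.1291282 ]
pred flange [372.5 117.9 420.  145.4]
108 384 417 31
112 383 416 31
116 380 414 33
120 380 413 34
124 374 414 41
128 373 417 45
132 373 418 46
136 375 418 44
140 378 418 41
144 384 412 29
148 0 0 0
152 0 0 0
```

View pics/g6.png

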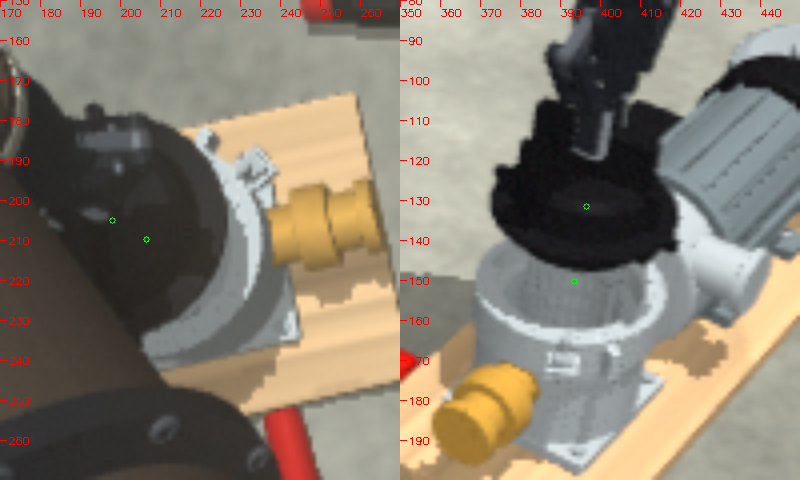

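The picture shows the lid level over the pot: flange 373–419 in the scene against 372.5–420 predicted, with its centre within 1 px. I'll lower it gently.

>>> arm_command(dr=[[0,0,0],[0,0,0],[0,0,0],[0,0,0],[0,0,0]], offset=[[0,0,0.08],[0,0,0.08],[0,0,0.04],[0,0,0],[0,0,0]], hand=[-1,-1,-1,-1,-1])

```text
clock: 21.57
tcp_pos: [0.5652, 0.1109, 0.1596]
orientation: [-0.097, 0.995, 0.0, -0.0]
force: [0.4, -0.1, -2.3]
gripper_width: 0.0117
grasp_force: 98.5
```

>>> arm_command(dr=[[0,0,0],[0,0,0],[0,0,0],[0,0,0],[0,0,0]], offset=[[0,0,0.015],[0,0,0.015],[0,0,0.015],[0,0,0],[0,0,0]], hand=[-1,-1,-1,-1,-1])

```text
clock: 21.98
tcp_pos: [0.5654, 0.1107, 0.1505]
orientation: [-0.097, 0.995, -0.0, -0.0]
force: [-0.2, -0.5, -3.0]
gripper_width: 0.0117
grasp_force: 98.5
```

>>> arm_command(dr=[[0,0,0],[0,0,0],[0,0,0],[0,0,0],[0,0,0]], offset=[[0,0,0.015],[0,0,0.015],[0,0,0.015],[0,0,0],[0,0,0]], hand=[-1,-1,-1,-1,-1])

```text
clock: 22.4
tcp_pos: [0.5653, 0.1107, 0.1412]
orientation: [-0.097, 0.995, -0.0, -0.0]
force: [-0.6, -0.2, -2.3]
gripper_width: 0.0116
grasp_force: 98.5
```

>>> arm_command(dr=[[0,0,0],[0,0,0],[0,0,0],[0,0,0],[0,0,0]], offset=[[0,0,0.01],[0,0,0.01],[0,0,0.01],[0,0,0],[0,0,0]], hand=[-1,-1,-1,-1,-1])

```text
clock: 22.82
tcp_pos: [0.5659, 0.1103, 0.1391]
orientation: [-0.097, 0.995, -0.001, 0.001]
force: [-11.7, -9.5, 33.2]
gripper_width: 0.012
grasp_force: 103.7
```

>>> arm_command(dr=[[0,0,0],[0,0,0],[0,0,0.5],[0,0,0.5],[0,0,0.5],[0,0,0]], offset=[[0,0,-0.009],[0,0,0],[0,0,0],[0,0,0],[0,0,0],[0,0,0]], hand=[-1,-1,-1,-1,-1,-1])

```text
clock: 23.32
tcp_pos: [0.5645, 0.1112, 0.1392]
orientation: [-0.045, 0.999, -0.001, -0.0]
force: [-11.8, -4.3, 18.9]
gripper_width: 0.0113
grasp_force: 102.0
```

```bash
python3 -c "
from plant import env;import numpy as np
o=env.get_obs();q=o['orientation'];print(o['tcp_pos'],np.degrees(2*np.arctan2(q[1],q[0])),o['force'],o['torque'])"
```

```text
[0.56447143 0.11115025 0.13921814] 185.1583449270802 [-11.81650542  -4.30531988  18.9081181 ] [-0.48817886  2.40895198  0.69552706]
```

>>> arm_command(dr=[[0,0,0.5],[0,0,0.5],[0,0,0.5],[0,0,0.5],[0,0,0.5],[0,0,0.5],[0,0,0.5],[0,0,0]], offset=[[0.01,0,0],[0,0,0],[0,0,0],[0,0,0],[0,0,0],[0,0,0],[0,0,0],[0,0,0]], hand=[-1,-1,-1,-1,-1,-1,-1,-1])

```text
clock: 23.98
tcp_pos: [0.563, 0.1102, 0.1392]
orientation: [0.077, 0.997, -0.001, 0.0]
force: [-9.2, -6.1, 18.1]
gripper_width: 0.0117
grasp_force: 101.8
```

>>> arm_command(dr=[[0,0,0.5],[0,0,0.5],[0,0,0.5],[0,0,0.5],[0,0,0.5],[0,0,0.5],[0,0,0.5],[0,0,0],[0,0,0]], offset=[[0,0,0],[0,0,0],[0,0,0],[0,0,0],[0,0,0],[0,0,0],[0,0,0],[0,0,0],[0,0,0]], hand=[-1,-1,-1,-1,-1,-1,-1,-1,-1])

```text
clock: 24.73
tcp_pos: [0.5629, 0.1099, 0.1393]
orientation: [0.197, 0.98, -0.001, 0.001]
force: [-10.1, -7.2, 20.3]
gripper_width: 0.0117
grasp_force: 102.3
```

```bash
python3 - <<'E'
from h import *
from plant import env
o=env.get_obs();q=o['orientation'];print(o['tcp_pos'],np.degrees(2*np.arctan2(q[1],q[0])),o['force'],o['torque'],o['gripper_width'])
shot("g7",(170,150),(350,100),4)
E
```

```text
[0.56294854 0.10986671 0.1392968 ] 157.24104401639605 [-10.08063462  -7.16398716  20.29647754] [-1.12480528  2.06338826  0.80544111] 0.011678773509467708
```

View pics/g7.png

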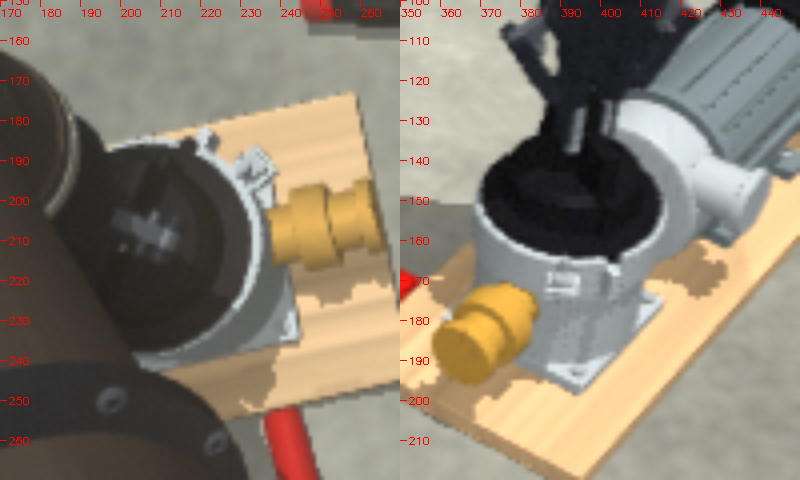

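Lid sits flush. In the top view the ear is near (215,187) and the rib near (219,184), so I'll measure the two directions numerically.

```bash
python3 - <<'E'
from h import *
t=pickle.load(open("g7_top.pkl","rb")); T0=pickle.load(open("c0.pkl","rb"))["top"]
g=cv2.cvtColor(t["image"],cv2.COLOR_RGB2GRAY)
print("cols 206..228"); 
for r in range(178,198): print(r,g[r,206:229])
s=pickle.load(open("g7_scene.pkl","rb")); h=cv2.cvtColor(s["image"],cv2.COLOR_RGB2GRAY)
print("scene cols 390..416")
for r in range(154,174): print(r,h[r,392:416])
C=np.array([.560,.1095]) # pot centre in biased top frame
for k in(15,35):
    pass
for n,c,ctr in(("top",t,[.5595,.1085]),("scene",s,[.565,.1105])):
  for yaw in(11.4,):
    for nm,a,r,z in(("rib",yaw-35,.072,.122),("ear",yaw-35,.069,.127)):
        for da in(-6,-3,0,3,6):
            b=np.radians(a+da); print(n,nm,da,proj(c,[ctr[0]+r*np.cos(b),ctr[1]+r*np.sin(b),z])[0].round(1))
E
```

```text
cols 206..228
178 [121 123 123 122 123 121 122 124 124 124 122 119 117 118 118 118 116 114
 112 110 111 110 116]
179 [121 123 123 124 123 124 124 126 126 124 122 120 120 120 121 120 115 117
 116 124 123 109 137]
180 [123 122 122 123 123 124 125 127 125 124 122 120 120 124 125 129 110 134
 141 178 172 174 170]
181 [120 120 122 124 123 121 124 125 124 124 127 127 113 138 145 173 170 170
 171 171 170 169 167]
182 [120 119 118 123 123 126 129 131 135 146 168 173 173 170 179 183 150 162
 167 166 166 164 163]
183 [129 126 104 133 139 157 171 172 170 170 164 161 164 164 174 177 172 102
 158 162 162 161 161]
184 [165 169 152 171 171 172 170 169 163 156  94  73 128 171 174 174  87  79
 100 157 161 161 162]
185 [140 160 140 162 162 162 168 165 123  71  47  46  53 131 176 176  70  77
  87 144 162 162 162]
186 [ 65  65  65  65  65  69 125 126 126  46  49  48  47  94 174 112  82  80
 109 163 162 163 162]
187 [ 41  41  42  43  43  44  44  45  45  45  48  49  50 126 172 152 107  91
 144 161 162 163 162]
188 [ 39  42  43  40  42  42  44  45  45  44  46  46  64 170 164 171 152 136
 162 161 160 161 16
[... 2755 characters left out ...]
7 157 129 129 130 129 122  96  97 116 132 135 124 115 106 103 106
 125 165 183 188 188 188]
173 [163 170 151 125 121 126 118 111 100  99 122 128 120 108 106 105 104 107
 135 162 164 167 161 184]
top rib -6 [223. 186.]
top rib -3 [221.6 185.3]
top rib 0 [220.2 184.7]
top rib 3 [218.8 184.2]
top rib 6 [217.3 183.7]
top ear -6 [221.8 186.6]
top ear -3 [220.5 185.9]
top ear 0 [219.2 185.3]
top ear 3 [217.8 184.8]
top ear 6 [216.4 184.4]
scene rib -6 [401.4 167.1]
scene rib -3 [402.7 166.9]
scene rib 0 [404.  166.6]
scene rib 3 [405.3 166.3]
scene rib 6 [406.5 166. ]
scene ear -6 [401.3 164.9]
scene ear -3 [402.6 164.7]
scene ear 0 [403.8 164.5]
scene ear 3 [405.1 164.2]
scene ear 6 [406.2 163.9]
```

```bash
python3 - <<'E'
from h import *
d=pickle.load(open("c0.pkl","rb")); g=cv2.cvtColor(d["top"]["image"],cv2.COLOR_RGB2GRAY); h=cv2.cvtColor(d["scene"]["image"],cv2.COLOR_RGB2GRAY)
t=cv2.cvtColor(pickle.load(open("g7_top.pkl","rb"))["image"],cv2.COLOR_RGB2GRAY); b=cv2.cvtColor(pickle.load(open("g7_scene.pkl","rb"))["image"],cv2.COLOR_RGB2GRAY)
print("top c0 | g7, cols 212..226")
for r in range(180,192): print(r,g[r,212:227],t[r,212:227])
print("scene c0 | g7, cols 396..410")
for r in range(160,172): print(r,h[r,396:411],b[r,396:411])
# far ear / rib in scene, near (382,137)
print("scene far c0|g7 cols 374..390")
for r in range(132,142): print(r,h[r,374:391],b[r,374:391])
E
```

```text
top c0 | g7, cols 212..226
180 [110 111 108 109 106 105 105 108 109 112  96 116 122 154 150] [125 127 125 124 122 120 120 124 125 129 110 134 141 178 172]
181 [107 109 109 108 111 111 100 120 126 150 148 147 148 148 147] [124 125 124 124 127 127 113 138 145 173 170 170 171 171 170]
182 [114 115 119 128 146 150 150 147 155 159 131 141 145 144 144] [129 131 135 146 168 173 173 170 179 183 150 162 167 166 166]
183 [149 149 147 148 148 147 146 142 152 153 149  89 136 141 140] [171 172 170 170 164 161 164 164 174 177 172 102 158 162 162]
184 [148 147 142 145 145 144 143 153 152 150  77  70  88 137 138] [170 169 163 156  94  73 128 171 174 174  87  79 100 157 161]
185 [149 149 117 149 148 143 135 150 153 152  65  70  77 126 140] [168 165 123  71  47  46  53 131 176 176  70  77  87 144 162]
186 [147 147 148 148 149 149 139 149 151  98  74  71  95 141 141] [125 126 126  46  49  48  47  94 174 112  82  80 109 163 162]
187 [147 147 146 146 147 147 148 135 151 131  95  81 126 141 141] [ 44  45  45  45  48  49  50 126 172 152 107  91 144 161 162]
188 [148 149 150 149 149 147 148 155 149 148 132 
[... 2763 characters left out ...]
6  15  12  21]
137 [153 153 152 153 152 147 118 126 182 180 174 175 182 182 182 181 181] [154 154 154 142  73  15  13  18  15  16  14  11  13  11  18  12  25]
138 [152 151 154 157 159 167 165 181 180 179 179 183 192 183 193 176 169] [152 139  83  75  13  14  15  13  18  19  10  18  16  15  16  14  13]
139 [150 156 170 173 181 180 179 174 163 176 167 179 179 178 178 178 178] [138  72  12  12   7  13  16  11  17  16  15  14  15  16  12  13  17]
140 [155 169 180 178 174 163 180 179 179 179 175 163 153 149 137 132 139] [41 17 17 12 12 11 13 16 13 16 14 15 13 16 16 15 16]
141 [181 179 171 145 118 116 164 172 146 125 121 114 126 126 126 126 126] [11 16 15 17 17 14 13 16 12 13 17 15 15 18 11 14 14]
```

Scene and kinematics put the ear within about 1° of the rib; the top view suggests it is slightly short. I'll add a small 1.6° clockwise trim, let it settle and hand in.

>>> arm_command(dr=[[0,0,0.2],[0,0,0.2],[0,0,0],[0,0,0],[0,0,0],[0,0,0]], offset=[[0,0,0],[0,0,0],[0,0,0],[0,0,0],[0,0,0],[0,0,0]], hand=[-1,-1,-1,-1,-1,-1])

```text
clock: 25.33
tcp_pos: [0.5629, 0.1098, 0.1393]
orientation: [0.211, 0.978, -0.001, 0.001]
force: [-11.2, -8.6, 20.6]
gripper_width: 0.0116
grasp_force: 102.8
```

```bash
python3 -c "
from plant import env,sign_off;import numpy as np
o=env.get_obs();q=o['orientation'];a=np.degrees(2*np.arctan2(q[1],q[0]));print(o['tcp_pos'],a,o['force'],o['gripper_width'],o['grasp_force'])
if 154<a<157.5 and o['grasp_force']>50 and o['tcp_pos'][2]<.141: print(sign_off())"
```

```text
[0.56289253 0.10982812 0.1392949 ] 155.6700693023281 [-11.24663345  -8.63671174  20.63158502] 0.011629443871735336 102.83469200134277
the job is handed in; nothing more can be done
None
```

I handed the job in at about 25 s: the basket is seated with its cut-out facing the suction pipe, and the lid is fully down, turned clockwise about 35° to the half-way ribs short of the catch, and still held by its handle. The ear-to-rib match is good to only a few degrees: the scene camera and arm angle agreed within 1°, the top camera read about 5° short, so I added a 1.6° trim that I did not re-check by camera.

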